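# Sound a blind socket and set the rest to the rod

### The job

Take the orange-headed depth rod from its blue stand and slide it down the grey socket, not dropping it, past the tight dust plug until it is hard on the very bottom of the bore, pressing no harder than 30 N. Leave the rod standing there, let go of it, and then pull up the green-headed telescopic rest until its top is level with the top of the rod. Leave the magnet, the wire brush and the jar alone.

Things in the scene. Friction and masses are not known exactly. Their poses are not given: they have to be found in the camera images.
- socket: Grey painted square block 56 x 56 mm, 110 mm tall, with steel foot plates (96 x 90 mm footprint, 12 mm high), fixed to the table; origin at the centre of its underside, z up. A vertical 19 mm bore runs down its centre (5 mm chamfer at the mouth). The hard floor is out of sight and its depth differs: the fully bottomed rod's foot is 45 to 80 mm below the mouth.
- socket_mouth (a point): Centre of the bore's mouth, 110 mm above the table. Hidden in the bore are its steel floor (bore_floor_c0, fixed) and a tight rubber plug, 14 to 26 mm above where it bottoms; the rod lands on it first. It slides down under a push of about 7 N, not under the rod's weight, and never springs back. Once down, it stays under the rod and a push of 12 to 20 N no longer moves it (the rubber gives 1 mm per 12 N).
- stand: Blue square block 60 x 60 x 70 mm, fixed to the table; origin at the centre of its underside, z up. The rod stands in its central vertical hole of 18 mm, 60 mm deep; a held rod may lean a little in the grip, so its foot can be a few mm off.
- rod: Depth rod, loose, 170 mm long in all, about 150 g, at first upright in the blue stand: a steel shaft of 16 mm diameter with a chamfered foot (5 mm cone), and at the top a round orange grip head of 28 mm diameter and 32 mm tall (138 to 170 mm above the foot). Origin at the centre of the foot's end face, z along the rod towards the head.
- rod_foot (a point): centre of the rod's lower end face (the rod's origin)
- rod_top (a point): centre of the flat top of the rod's orange head, 170 mm from the foot
- rest: Telescopic rest, fixed to the table: steel base plate 80 x 80 x 12 mm and an upright dark tube of 26 mm diameter up to 120 mm height, out of which slides a vertical aluminium post of 18 mm with a round green head of 30 mm diameter, 28 mm tall. Origin at the centre of the base's underside, z up.
- rest_post (a joint): height of the rest's post in m above its lowest position, range 0 to 0.095; the flat top of the green head is 0.155 m + this value above the table. It starts at 0.008 to 0.025, moves straight up and down under about 5 to 8 N and stays where it is left.
- rest_top (a point): centre of the flat top of the green head of the rest
- magnet: bystander: red welding magnet with steel edge, 74 x 20 x 50 mm, loose; origin at the centre of its underside
- wire_brush: bystander: wire brush lying on the table, loose; origin under its middle
- paste_jar: bystander: jar with yellow cap, 66 mm diameter, 75 mm tall, loose; origin at the centre of its underside
There are look-alikes about, which are no part of the job. There is more than one size of the rod; the job needs the smaller.

How it is judged:
On the way, in this order (a step that is already met when the one before it is completed fails the run):
1. the rod stands in the bore with its foot (and the plug under it) hard on the floor of the bore, within 2 mm (distance between bore_floor_c0 and rod_foot below 0.0172 m and horizontal distance between rod_foot and socket_mouth below 0.004 m and angle between rod's own z axis and vertical below 0.12 rad), for 0.2 s.
2. with the rod still on the bottom, the top of the rest is level with the top of the rod within 3.5 mm (all of step 1 and z of rod_top in the frame of rest_top between -0.0035 and 0.0035 m), for 0.2 s.
At the end, for the whole second after the job is handed in: The rod stands released and at rest in the bore of the socket (foot within 4 mm of the bore's axis, leaning under 7 degrees), bottomed to within 2 mm, and the top of the rest's green head is level with the top of the rod within 3.5 mm and at rest (all of step 2 and linear speed of rod below 0.02 m/s and velocity of joint rest_post between -0.005 and 0.005 m/s); the robot touches nothing.
It fails at once if the rod is pressed on the socket, its plug or its bottom with more than 30 N (contact force between rod and socket above 30 N).
It fails at once if the rod is dropped into the bore (faster than 0.35 m/s inside it) (z of rod_foot in the frame of socket_mouth below -0.004 m and horizontal distance between rod_foot and socket_mouth below 0.01 m and linear speed of rod above 0.35 m/s).
It fails at once if the magnet is moved by more than 25 mm (distance of magnet from where it was at the start of the episode above 0.025 m).
It fails at once if the wire brush is moved by more than 25 mm (distance of wire_brush from where it was at the start of the episode above 0.025 m).
It fails at once if the jar is moved by more than 25 mm (distance of paste_jar from where it was at the start of the episode above 0.025 m).
It also fails if it takes over 72 s, if anything falls off the work surface, if the arm or the gripper's body presses on something with over 40 N, if the wrist force passes 120 N, or if a joint passes its speed limit or range.

### The arm

A 6-joint arm with a two-finger parallel gripper is mounted at the origin on the work surface. World frame = base frame: x ahead of the robot, y to its left, z up, the work surface at z = 0. Lengths are in m, angles in rad, forces in N, time in s.
With the tool pointing down it reaches from about 0.35 to 0.975 m from the base axis. Payload 4.9 kg.
Tool frame: the origin (TCP) lies at the very end of the fingers, on their centre line; the grasp point (between the pads) lies 19 mm behind it (manip.tcp_to_grasp is the distance from the TCP to the grasp point, in m); z points along the fingers, y is the direction in which the jaws open and shut (so a half turn about z gives the same grasp; the last joint's range is limited). The gripper opens to 85 mm and grips with 20 to 120 N. Pads are 22 mm wide; open, the fingers measure 114 mm over their backs; the gripper's body (76 mm by 85 mm) begins 54 mm behind the grasp point. The pads swing forward as they close: fully open they stand 13 mm farther back than shut.
Start: joints at [-1.333, 0.053, 1.613, -0, 1.476, -0.119], TCP at [0.218, -0.586, 0.231] pointing down, gripper open.
Joint ranges: [-3.01, 3.01], [-1.01, 2.22], [0.06, 2.58], [-1.02, 4.17], [0.09, 2.62], [-3.14, 3.14]. Speed limits (rad/s): [2.57, 2.57, 3.14, 3.14, 3.14, 3.14].

### API

Orientations are given as a unit quaternion [w, x, y, z].
In Python, from plant import sensors, cams, job, finder, manip gives the robot as it stands.
- The arm moves only by the shell command python3 -m pendant 'ROWS'. ROWS is JSON, a list of rows, each an object of numbers: "wx", "wy", "wz": the turn, a rotation vector about the tool's x, y, z in degrees; "dx", "dy", "dz": the shift along the tool's x, y, z in m; "hand": the gripper's target within -1 to 1 (fully open at 1, half-way at 0, shut at -1). A call has 1 to 20 rows; each row is the pose to reach, as a shift and turn from the pose commanded when the call began, along the tool's axes at that moment; what a row does not reach only later rows make up. A row lasts 1/12 s, in which the tool goes at most 41.7 mm and 7.16 degrees, less where a joint would pass 70% of its speed; a pose out of reach is approached as far as the arm can. A call with a gripper value outside its range is refused whole. The fingers move at their own pace and stop on an object; the grip force is fixed at half the most. Time passes only in rows, so rows that repeat a pose let the fingers close. It gives the time, the measured TCP pose, the force and the opening at its end, in the units of the state.
- sensors.state(): the state, without advancing time (a new reading comes with each control period).
- cams.grab_frame(name): name is "scene" or "side" or "wrist"; returns (picture, depth): 480x640x3 uint8, red, green, blue; 480x640 float32, m along the optical axis (not along the pixel's ray), 0 where there is no reading.
- cams.calibration(name): a dict with "fov_y" (degrees; the focal length in pixels is half the picture's height over the tangent of half this angle, whatever the lens; pixels are square), "cx", "cy" (the principal point, pixels), "pose" (4x4, takes a point from camera to world coordinates); the wrist camera has in their place "hand_eye" (4x4, takes a point from camera to tool coordinates, whose origin is the TCP and whose axes are the flange's). Camera axes: x right, y down, z forward; pixel columns grow to the right and rows downward; lengths in m; the calibration is good to about 2 mm. The wrist camera is an equidistant fisheye: a pixel r from the principal point sees the ray r / f radians off the axis. A picture is of the moment at which its call begins: read the wrist's pose just before it. calibration takes no time and is no camera call.
- job.job_done(): hands the job in, once; it reports no verdict.
Trained networks look in the newest picture that a camera, given by its name, has taken for a name from the list of things; names that differ only in an ending like _2 or _b are one class to them, and where a whole thing is asked for, a point or a joint stands for the part that bears it (a point fixed in the world has none). Each returns a list of dicts, best first, with "score" (0 to 1); they miss things now and then, are a little off and sometimes report something else, mostly with a low value. They report only what shows in the picture. A call takes as long as a camera call. They do not tell look-alikes from the thing itself.
- finder.look_for(camera, thing): "position" ([x, y, z] in m, in world coordinates, good to about 4 mm: the middle of the surface that is visible of it).
The state is a dict: "time": time; "joint_pos": joint angles; "joint_vel": joint speeds; "joint_efforts": joint torques, N m; "tool_pos": TCP position; "tool_rot": TCP orientation; "contact_force": force on the tool from outside, world axes, zero at the start; "ft_torque": the same for the moment, N m; "gripper_width": opening from 0.0 (shut) to 1.0 (fully open).
Only numpy, scipy, OpenCV 4.12 (cv2) and the standard library are available. Lean on these libraries where they do the work, as an engineer would, in place of code of your own. Each camera call takes 0.05 s, during which the arm holds its last target. There are 200 camera calls.

## Working session

There is one attempt and no reset: what is moved stays moved. The work goes in short steps, Python scripts to look and compute and a shell command to move; the robot and the scene stay as the last step left them, time stands still between calls to the robot, and variables do not carry over. Pictures are saved under pics/ and viewed, about 8 in all and at most 12, crops included, and the job is handed in when it is done.

```bash
ls; mkdir -p pics
cat > h.py <<'E'
import numpy as np, cv2
from scipy.spatial.transform import Rotation as R
from plant import sensors, cams, job, finder, manip
def st():
    s=sensors.state(); q=s['tool_rot']
    return s, np.array(s['tool_pos']), R.from_quat([q[1],q[2],q[3],q[0]]).as_matrix()
def grab(n):
    s,p,M=st(); img,d=cams.grab_frame(n); c=cams.calibration(n)
    if 'pose' in c: T=np.array(c['pose'])
    else:
        T=np.eye(4);T[:3,:3]=M;T[:3,3]=p;T=T@np.array(c['hand_eye'])
    return img,d,c,T
def world(d,c,T,fish=False):
    f=240/np.tan(np.radians(c['fov_y'])/2)
    v,u=np.mgrid[:480,:640]; x=(u-c['cx'])/f;y=(v-c['cy'])/f
    if fish:
        r=np.hypot(x,y)+1e-9; k=np.tan(np.minimum(r,1.5))/r; x=x*k;y=y*k
    P=np.stack([x*d,y*d,d],-1)
    W=P@T[:3,:3].T+T[:3,3]; W[d<=0]=np.nan
    return W
def save(n,img): cv2.imwrite('pics/'+n+'.png',img[...,::-1])
E
python3 - <<'E'
from h import *
for n in ('scene','side'):
    img,d,c,T=grab(n); W=world(d,c,T); save(n,img); np.savez(n,img=img,W=W)
    print(n,T[:3,3].round(2),c['fov_y'])
    for t in ('rod','stand','socket','rest','magnet','wire_brush','paste_jar'):
        print(t,[(np.round(o['position'],3).tolist(),round(o['score'],2)) for o in finder.look_for(n,t)])
s,p,M=st(); print(s['time'],p,M.round(3).tolist(),s['contact_force'],manip.tcp_to_grasp)
E
```

```text
pics
scene [ 1.46 -0.48  0.99] 42.048791570554386
rod [([0.602, 0.024, 0.155], 0.72), ([0.696, 0.021, 0.17], 0.72), ([0.732, 0.098, 0.019], 0.58)]
stand [([0.62, 0.018, 0.057], 0.71), ([0.603, 0.029, 0.151], 0.35)]
socket []
rest [([0.51, 0.185, 0.05], 0.78), ([0.482, -0.234, 0.055], 0.25)]
magnet [([0.757, -0.108, 0.044], 0.78)]
wire_brush [([0.734, 0.095, 0.018], 0.77)]
paste_jar [([0.522, 0.405, 0.049], 0.98)]
side [0.37 0.87 0.67] 56.67712029961909
rod [([0.59, 0.034, 0.145], 0.88), ([0.675, 0.035, 0.16], 0.75)]
stand [([0.59, 0.056, 0.05], 0.67)]
socket [([0.457, -0.205, 0.059], 0.58)]
rest [([0.496, 0.203, 0.014], 0.76)]
magnet [([0.455, -0.199, 0.06], 0.73), ([0.761, -0.088, 0.032], 0.54)]
wire_brush [([0.717, 0.103, 0.019], 0.82), ([0.457, -0.203, 0.054], 0.15)]
paste_jar [([0.503, 0.438, 0.064], 0.69)]
0.8 [ 0.2183055  -0.58561311  0.23132661] [[0.937, 0.349, -0.0], [0.349, -0.937, -0.0], [-0.0, -0.0, -1.0]] [ 0.48241426 -0.53269899 -0.94702058] 0.0187
```

View pics/scene.png

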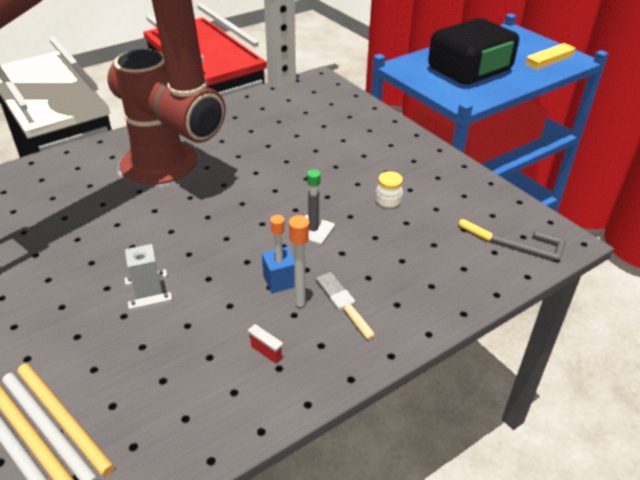

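View pics/side.png

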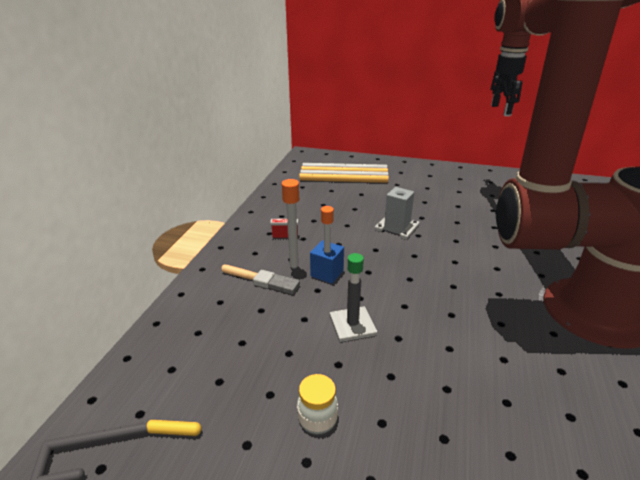

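Scene picture: the orange heads are at (277,225), the smaller rod in the blue stand, and (299,230), a larger free-standing rod (the decoy). There is one green head at (314,178), and the grey socket is at (142,272). I choose (277,225). Next I measure from both cameras and check with a crop.

Run:
```python
from h import *
def fit(P):
    A=np.c_[P[:,:2]*2,np.ones(len(P))]; s=np.linalg.lstsq(A,(P[:,:2]**2).sum(1),rcond=None)[0]
    return s[:2],np.sqrt(s[2]+s[:2]@s[:2])
for n in ('scene','side'):
    z=np.load(n+'.npz'); img,W=z['img'],z['W']
    hsv=cv2.cvtColor(img,cv2.COLOR_RGB2HSV); H,S,V=hsv[...,0],hsv[...,1],hsv[...,2]
    for nm,m in (('orange',(H>4)&(H<16)&(S>150)),('green',(H>45)&(H<80)&(S>120)),('blue',(H>105)&(H<125)&(S>120))):
        m=m&(W[...,0]>.3)&(W[...,0]<.9)&(abs(W[...,1])<.35)&(W[...,2]>0.005)&(W[...,2]<.4)
        k,l,s,_=cv2.connectedComponentsWithStats(m.astype(np.uint8))
        for i in range(1,k):
            if s[i,4]<60: continue
            P=W[l==i]; zt=np.percentile(P[:,2],97); Q=P[P[:,2]>zt-.004]
            print(n,nm,s[i].tolist(),'zmax',zt.round(4),'topctr',((Q.min(0)+Q.max(0))/2).round(4),Q.mean(0).round(4), 'ext',np.ptp(Q,0).round(3))
    # socket top
    m=(abs(W[...,2]-.11)<.006)&(abs(W[...,0]-.47)<.07)&(abs(W[...,1]+.21)<.07); P=W[m]
    if len(P): print(n,'sock',len(P),np.median(P,0).round(4),((P.min(0)+P.max(0))/2).round(4),np.ptp(P,0).round(3),cv2.minAreaRect(P[:,:2].astype(np.float32)))
    m=(abs(W[...,2]-.07)<.005)&(abs(W[...,0]-.61)<.07)&(abs(W[...,1]-.03)<.07)&(H>105)&(H<125)&(S>120); P=W[m]
    if len(P): print(n,'stand',len(P),cv2.minAreaRect(P[:,:2].astype(np.float32)))
a=np.load('scene.npz')['img'][190:320,100:360]; b=np.load('side.npz')['img'][170:300,230:490]
save('crop1',cv2.resize(np.vstack([a,b]),None,fx=2.2,fy=2.2,interpolation=cv2.INTER_CUBIC))
```

```text
scene orange [289, 217, 21, 28, 328] zmax 0.2316 topctr [0.6838 0.0247 0.2307] [0.6907 0.0197 0.2304] ext [0.038 0.04  0.006]
scene orange [271, 218, 13, 17, 150] zmax 0.179 topctr [0.5995 0.0271 0.1786] [0.6046 0.0245 0.1777] ext [0.026 0.024 0.007]
scene green [307, 170, 13, 16, 160] zmax 0.1771 topctr [0.498  0.1851 0.1764] [0.4993 0.1852 0.1747] ext [0.028 0.026 0.007]
scene blue [262, 247, 32, 44, 1001] zmax 0.0715 topctr [0.5977 0.0267 0.0711] [0.5997 0.0245 0.0697] ext [0.068 0.068 0.007]
scene sock 490 [ 0.464  -0.2297  0.1091] [ 0.4615 -0.2292  0.1091] [0.07  0.067 0.01 ] ((0.46269676089286804, -0.229242742061615), (0.05597453936934471, 0.06249236688017845), 73.71456146240234)
scene stand 410 ((0.5973510146141052, 0.02712678536772728), (0.059593237936496735, 0.06570097804069519), 77.17725372314453)
side orange [282, 179, 17, 25, 369] zmax 0.234 topctr [0.6815 0.0291 0.2327] [0.6811 0.0307 0.2328] ext [0.036 0.038 0.005]
side orange [321, 206, 13, 18, 191] zmax 0.1812 topctr [0.5962 0.0319 0.1804] [0.596  0.0324 0.18  ] ext [0.026 0.028 0.006]
side green [348, 253, 15, 20, 257] zmax 0.177 topctr [0.4968 0.1911 0.1755] [0.4966 0.1918 0.1755] ext [0.027 0.031 0.004]
side blue [310, 241, 34, 41, 992] zmax 0.0715 topctr [0.5967 0.0339 0.0702] [0.5949 0.0351 0.07  ] ext [0.069 0.067 0.005]
side sock 243 [ 0.4615 -0.223   0.1096] [ 0.461  -0.2252  0.1085] [0.067 0.067 0.009] ((0.4613818824291229, -0.22572630643844604), (0.05939469486474991, 0.05685923993587494), 76.8488540649414)
side stand 344 ((0.5962043404579163, 0.030382618308067322), (0.06618284434080124, 0.06103139370679855), 76.3786849975586)
```

View pics/crop1.png

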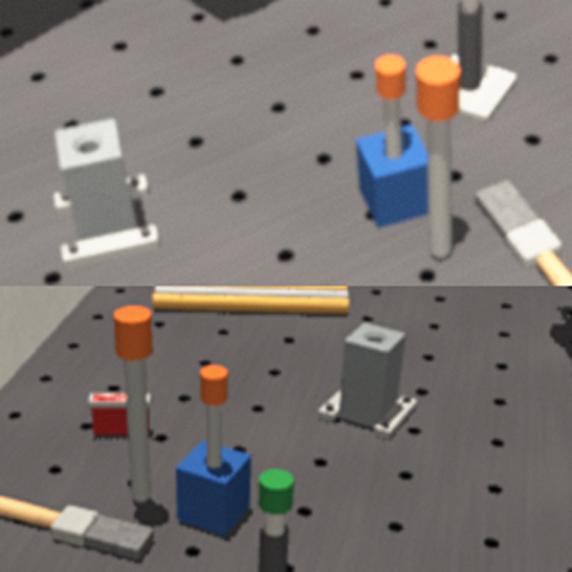

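The crop confirms it: the smaller rod stands in the blue stand, and the larger one stands free about 85 mm away in +x. I'll go above the rod with the jaws along y, so they stay clear of the large rod.

```bash
python3 -m pendant '[{"dz":-0.04},{"dz":-0.065},{"dx":0.57,"dy":-0.444,"dz":-0.065,"wz":20.4},{"dx":0.57,"dy":-0.444,"dz":-0.065,"wz":20.4},{"dx":0.57,"dy":-0.444,"dz":-0.065,"wz":20.4},{"dx":0.57,"dy":-0.444,"dz":-0.065,"wz":20.4},{"dx":0.57,"dy":-0.444,"dz":-0.065,"wz":20.4},{"dx":0.57,"dy":-0.444,"dz":-0.065,"wz":20.4},{"dx":0.57,"dy":-0.444,"dz":-0.065,"wz":20.4},{"dx":0.57,"dy":-0.444,"dz":-0.065,"wz":20.4},{"dx":0.57,"dy":-0.444,"dz":-0.065,"wz":20.4},{"dx":0.57,"dy":-0.444,"dz":-0.065,"wz":20.4},{"dx":0.57,"dy":-0.444,"dz":-0.065,"wz":20.4},{"dx":0.57,"dy":-0.444,"dz":-0.065,"wz":20.4},{"dx":0.57,"dy":-0.444,"dz":-0.065,"wz":20.4},{"dx":0.57,"dy":-0.444,"dz":-0.065,"wz":20.4},{"dx":0.57,"dy":-0.444,"dz":-0.065,"wz":20.4},{"dx":0.57,"dy":-0.444,"dz":-0.065,"wz":20.4},{"dx":0.57,"dy":-0.444,"dz":-0.065,"wz":20.4},{"dx":0.57,"dy":-0.444,"dz":-0.065,"wz":20.4}]'
cat >> h.py <<'E'
def tops(img,W,kinds=('orange','green')):
    hsv=cv2.cvtColor(img,cv2.COLOR_RGB2HSV); H,S=hsv[...,0],hsv[...,1]
    for nm in kinds:
        m={'orange':(H>4)&(H<16)&(S>150),'green':(H>45)&(H<80)&(S>120)}[nm]&(W[...,2]>.1)&(W[...,2]<.4)
        k,l,s,_=cv2.connectedComponentsWithStats(m.astype(np.uint8))
        for i in range(1,k):
            if s[i,4]<60: continue
            P=W[l==i]; zt=np.percentile(P[:,2],80); Q=P[P[:,2]>zt-.004]
            print(nm,s[i].tolist(),'z',np.median(Q[:,2]).round(4),'mid',((Q.min(0)+Q.max(0))/2).round(4),'circ',np.round(cv2.minEnclosingCircle(Q[:,:2].astype(np.float32))[0],4),'ext',np.ptp(Q,0).round(3))
E
python3 - <<'E'
from h import *
img,d,c,T=grab('wrist'); W=world(d,c,T,True); save('w1',img); np.savez('w1',img=img,W=W)
s,p,M=st(); print(s['time'],p.round(4),M.round(3).tolist(),s['joint_pos']); tops(img,W)
E
```

```text
0.85 [ 0.2183 -0.5856  0.2313] [[0.937, 0.349, 0.0], [0.349, -0.937, -0.0], [-0.0, 0.0, -1.0]] [-1.33300690e+00  5.26780775e-02  1.61286376e+00 -9.09306951e-06
  1.47596918e+00 -1.18998495e-01]invalid input
```

View pics/w1.png

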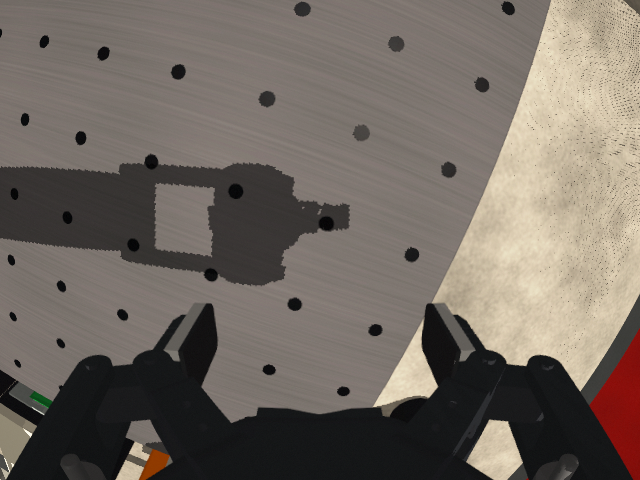

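The move was refused ("invalid input"), so this picture only shows the start pose, with the fingers at the bottom of the frame. The rows probably need every key.

```bash
python3 -m pendant '[{"dx":0,"dy":0,"dz":-0.04,"wx":0,"wy":0,"wz":0,"hand":1},{"dx":0,"dy":0,"dz":-0.065,"wx":0,"wy":0,"wz":0,"hand":1}]'; python3 -m pendant --help | head -30
```

```text
time: 1.02
tool_pos: [0.2181, -0.585, 0.2965]
tool_rot: [-0.001, 0.984, 0.177, -0.0]
contact_force: [0.6, -0.5, 1.8]
gripper_width: 0.998invalid input: not JSON, or not a number
```

```bash
python3 -m pendant '[{"dx":0.57,"dy":-0.444,"dz":0,"wx":0,"wy":0,"wz":20.4,"hand":1},{"dx":0.57,"dy":-0.444,"dz":0,"wx":0,"wy":0,"wz":20.4,"hand":1},{"dx":0.57,"dy":-0.444,"dz":0,"wx":0,"wy":0,"wz":20.4,"hand":1},{"dx":0.57,"dy":-0.444,"dz":0,"wx":0,"wy":0,"wz":20.4,"hand":1},{"dx":0.57,"dy":-0.444,"dz":0,"wx":0,"wy":0,"wz":20.4,"hand":1},{"dx":0.57,"dy":-0.444,"dz":0,"wx":0,"wy":0,"wz":20.4,"hand":1},{"dx":0.57,"dy":-0.444,"dz":0,"wx":0,"wy":0,"wz":20.4,"hand":1},{"dx":0.57,"dy":-0.444,"dz":0,"wx":0,"wy":0,"wz":20.4,"hand":1},{"dx":0.57,"dy":-0.444,"dz":0,"wx":0,"wy":0,"wz":20.4,"hand":1},{"dx":0.57,"dy":-0.444,"dz":0,"wx":0,"wy":0,"wz":20.4,"hand":1},{"dx":0.57,"dy":-0.444,"dz":0,"wx":0,"wy":0,"wz":20.4,"hand":1},{"dx":0.57,"dy":-0.444,"dz":0,"wx":0,"wy":0,"wz":20.4,"hand":1},{"dx":0.57,"dy":-0.444,"dz":0,"wx":0,"wy":0,"wz":20.4,"hand":1},{"dx":0.57,"dy":-0.444,"dz":0,"wx":0,"wy":0,"wz":20.4,"hand":1},{"dx":0.57,"dy":-0.444,"dz":0,"wx":0,"wy":0,"wz":20.4,"hand":1},{"dx":0.57,"dy":-0.444,"dz":0,"wx":0,"wy":0,"wz":20.4,"hand":1},{"dx":0.57,"dy":-0.444,"dz":0,"wx":0,"wy":0,"wz":20.4,"hand":1},{"dx":0.57,"dy":-0.444,"dz":0,"wx":0,"wy":0,"wz":20.4,"hand":1},{"dx":0.57,"dy":-0.444,"dz":0,"wx":0,"wy":0,"wz":20.4,"hand":1},{"dx":0.57,"dy":-0.444,"dz":0,"wx":0,"wy":0,"wz":20.4,"hand":1}]'
python3 - <<'E'
from h import *
img,d,c,T=grab('wrist'); W=world(d,c,T,True); save('w2',img); np.savez('w2',img=img,W=W)
s,p,M=st(); print(s['time'],p.round(4),M.round(3).tolist(),s['joint_pos']); tops(img,W)
E
```

```text
time: 2.68
tool_pos: [0.5972, 0.0297, 0.296]
tool_rot: [0.0, 1.0, 0.001, -0.0]
contact_force: [-0.1, -0.3, -0.8]
gripper_width: 0.998
2.7333 [0.597  0.0288 0.2962] [[1.0, 0.001, -0.001], [0.001, -1.0, -0.001], [-0.001, 0.001, -1.0]] [-7.58401210e-02 -4.16700553e-02  1.60044270e+00 -7.72602142e-04
  1.58341074e+00  1.49433896e+00]
orange [300, 208, 38, 45, 940] z 0.1806 mid [0.5964 0.0297 0.18  ] circ [0.5966 0.0295] ext [0.027 0.027 0.006]
green [130, 311, 38, 41, 1044] z 0.176 mid [0.546  0.1427 0.2615] circ [0.5475 0.1408] ext [0.127 0.121 0.178]
```

View pics/w2.png

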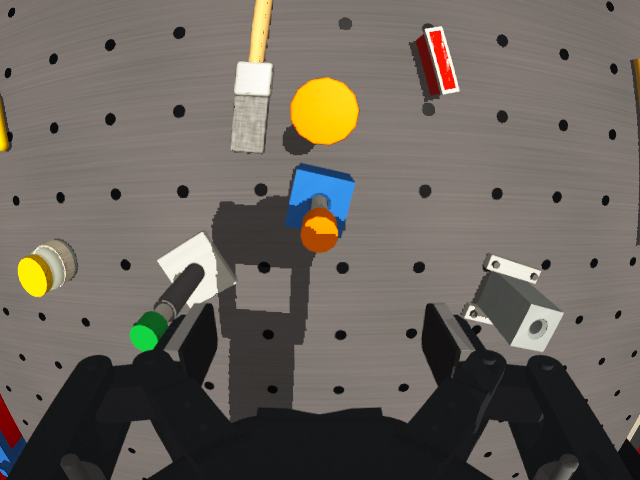

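The wrist picture shows the small rod in its stand at (320,230) and the large rod, with its yellow-orange top, at (325,110). The socket bore is at (538,326) and the green rest at (150,330). The rod measures (0.5965, 0.0295, 0.180), as expected. I'll descend and grip.

```bash
python3 -m pendant '[{"dx":0,"dy":0,"dz":0.04,"wx":0,"wy":0,"wz":0,"hand":1},{"dx":0,"dy":0,"dz":0.08,"wx":0,"wy":0,"wz":0,"hand":1},{"dx":0,"dy":0,"dz":0.11,"wx":0,"wy":0,"wz":0,"hand":1},{"dx":0,"dy":0,"dz":0.135,"wx":0,"wy":0,"wz":0,"hand":1},{"dx":0,"dy":0,"dz":0.148,"wx":0,"wy":0,"wz":0,"hand":1},{"dx":0,"dy":0,"dz":0.148,"wx":0,"wy":0,"wz":0,"hand":1},{"dx":0,"dy":0,"dz":0.148,"wx":0,"wy":0,"wz":0,"hand":-1},{"dx":0,"dy":0,"dz":0.148,"wx":0,"wy":0,"wz":0,"hand":-1},{"dx":0,"dy":0,"dz":0.148,"wx":0,"wy":0,"wz":0,"hand":-1},{"dx":0,"dy":0,"dz":0.148,"wx":0,"wy":0,"wz":0,"hand":-1},{"dx":0,"dy":0,"dz":0.148,"wx":0,"wy":0,"wz":0,"hand":-1},{"dx":0,"dy":0,"dz":0.148,"wx":0,"wy":0,"wz":0,"hand":-1},{"dx":0,"dy":0,"dz":0.148,"wx":0,"wy":0,"wz":0,"hand":-1},{"dx":0,"dy":0,"dz":0.148,"wx":0,"wy":0,"wz":0,"hand":-1}]'
python3 - <<'E'
from h import *
z=np.load('w2.npz'); img,W=z['img'],z['W']
m=(abs(W[...,2]-.11)<.004)&(abs(W[...,0]-.461)<.06)&(abs(W[...,1]+.227)<.06); P=W[m]
print(len(P),np.median(P[:,2]),cv2.minAreaRect(P[:,:2].astype(np.float32)))
m=m.astype(np.uint8); c,h=cv2.findContours(m,cv2.RETR_CCOMP,cv2.CHAIN_APPROX_NONE)
for i,k in enumerate(c):
    if h[0][i][3]>=0 and len(k)>10:
        k=k[:,0]; Q=W[k[:,1],k[:,0]]; print('hole',k.mean(0),cv2.fitEllipse(Q[:,:2].astype(np.float32)))
hsv=cv2.cvtColor(img,cv2.COLOR_RGB2HSV)
g=(hsv[...,0]>45)&(hsv[...,0]<80)&(hsv[...,1]>120); P=W[g]; zt=np.median(P[P[:,2]<.19][:,2]); print('green', zt, [np.percentile(P[:,2],q).round(4) for q in (20,50,70,80,90)])
Q=P[abs(P[:,2]-.176)<.004]; print(cv2.minEnclosingCircle(Q[:,:2].astype(np.float32)))
E
```

```text
time: 3.9
tool_pos: [0.5985, 0.0295, 0.1503]
tool_rot: [0.0, 1.0, 0.0, 0.002]
contact_force: [-0.8, 0.3, 6.2]
gripper_width: 0.308
1491 0.11043097323365125 ((0.46194326877593994, -0.2274067997932434), (0.05863641947507858, 0.0570576936006546), 73.25687408447266)
hole [536.04347826 326.54347826] ((0.46325984597206116, -0.22602324187755585), (0.021509800106287003, 0.02604363113641739), 139.7428436279297)
green 0.17510988363377927 [np.float64(nan), np.float64(nan), np.float64(nan), np.float64(nan), np.float64(nan)]
((0.4976098835468292, 0.18914946913719177), 0.015855342149734497)
```

```bash
python3 -m pendant '[{"dx":0,"dy":0,"dz":-0.02,"wx":0,"wy":0,"wz":0,"hand":-1},{"dx":0,"dy":0,"dz":-0.045,"wx":0,"wy":0,"wz":0,"hand":-1},{"dx":0,"dy":0,"dz":-0.07,"wx":0,"wy":0,"wz":0,"hand":-1},{"dx":0,"dy":0,"dz":-0.095,"wx":0,"wy":0,"wz":0,"hand":-1},{"dx":0,"dy":0,"dz":-0.12,"wx":0,"wy":0,"wz":0,"hand":-1},{"dx":-0.035,"dy":0.06,"dz":-0.12,"wx":0,"wy":0,"wz":0,"hand":-1},{"dx":-0.07,"dy":0.12,"dz":-0.12,"wx":0,"wy":0,"wz":0,"hand":-1},{"dx":-0.1,"dy":0.18,"dz":-0.12,"wx":0,"wy":0,"wz":0,"hand":-1},{"dx":-0.12,"dy":0.21,"dz":-0.12,"wx":0,"wy":0,"wz":0,"hand":-1},{"dx":-0.135,"dy":0.24,"dz":-0.12,"wx":0,"wy":0,"wz":0,"hand":-1},{"dx":-0.135,"dy":0.256,"dz":-0.12,"wx":0,"wy":0,"wz":0,"hand":-1},{"dx":-0.135,"dy":0.256,"dz":-0.12,"wx":0,"wy":0,"wz":0,"hand":-1},{"dx":-0.135,"dy":0.256,"dz":-0.12,"wx":0,"wy":0,"wz":0,"hand":-1},{"dx":-0.135,"dy":0.256,"dz":-0.12,"wx":0,"wy":0,"wz":0,"hand":-1}]'
python3 - <<'E'
from h import *
ims=[]
for n in ('scene','side','wrist'):
    img,d,c,T=grab(n); W=world(d,c,T,n=='wrist'); np.savez(n+'3',img=img,W=W)
    if n!='wrist':
        T2=np.linalg.inv(T); f=240/np.tan(np.radians(c['fov_y'])/2); q=T2[:3,:3]@np.array([.462,-.227,.15])+T2[:3,3]
        u,v=int(c['cx']+f*q[0]/q[2]),int(c['cy']+f*q[1]/q[2]); print(n,u,v,f,q[2])
        a=img[max(v-80,0):v+80,max(u-60,0):u+60]; ims.append(cv2.resize(a,(390,520),interpolation=cv2.INTER_CUBIC))
    m=(abs(W[...,0]-.462)<.03)&(abs(W[...,1]+.227)<.03)&(W[...,2]>.12)&(W[...,2]<.25)
    P=W[m]
    for z in np.arange(.12,.25,.015):
        Q=P[abs(P[:,2]-z)<.0075]
        if len(Q)>4: print(n,z.round(3),len(Q),np.median(Q,0).round(4))
save('crop3',np.hstack(ims)); s,p,M=st(); print(s['time'],p,M.round(3).tolist(),s['contact_force'],s['gripper_width'])
E
```

```text
time: 5.07
tool_pos: [0.4614, -0.2279, 0.2676]
tool_rot: [-0.001, 1.0, -0.002, -0.0]
contact_force: [0.5, 0.7, -1.1]
gripper_width: 0.316
scene 137 239 624.4265649160083 1.2806450918300798
scene 0.135 35 [ 0.4645 -0.2324  0.137 ]
scene 0.15 48 [ 0.4652 -0.2309  0.1508]
scene 0.165 47 [ 0.4649 -0.2304  0.1648]
scene 0.18 46 [ 0.4652 -0.2311  0.1807]
scene 0.195 48 [ 0.4654 -0.2314  0.195 ]
scene 0.21 49 [ 0.4654 -0.2307  0.2092]
scene 0.225 51 [ 0.4655 -0.2311  0.2257]
scene 0.24 53 [ 0.4652 -0.2306  0.2398]
side 401 179 445.01063131581014 1.1801241281147743
side 0.135 25 [ 0.4585 -0.2208  0.1364]
side 0.15 32 [ 0.4593 -0.22    0.1503]
side 0.165 33 [ 0.4592 -0.2208  0.1659]
side 0.18 31 [ 0.4593 -0.2213  0.1802]
side 0.195 33 [ 0.4605 -0.2206  0.1936]
side 0.21 36 [ 0.4594 -0.2197  0.2092]
side 0.225 38 [ 0.4591 -0.2206  0.2251]
side 0.24 34 [ 0.4598 -0.2207  0.2394]
wrist 0.135 58 [ 0.4673 -0.2253  0.1379]
wrist 0.15 112 [ 0.4672 -0.226   0.151 ]
wrist 0.165 122 [ 0.467  -0.2261  0.1653]
wrist 0.18 151 [ 0.4673 -0.2261  0.1808]
wrist 0.195 188 [ 0.4671 -0.2261  0.1949]
wrist 0.21 227 [ 0.4673 -0.2267  0.2106]
wrist 0.225 268 [ 0.4672 -0.2261  0.2256]
wrist 0.24 341 [ 0.4673 -0.2261  0.2404]
5.2167 [ 0.46278419 -0.22557304  0.26784269] [[1.0, 0.002, -0.0], [0.002, -1.0, 0.001], [-0.0, -0.001, -1.0]] [ 0.34761617 -0.30625237 -1.68787759] 0.30765689603778174
```

View pics/crop3.png

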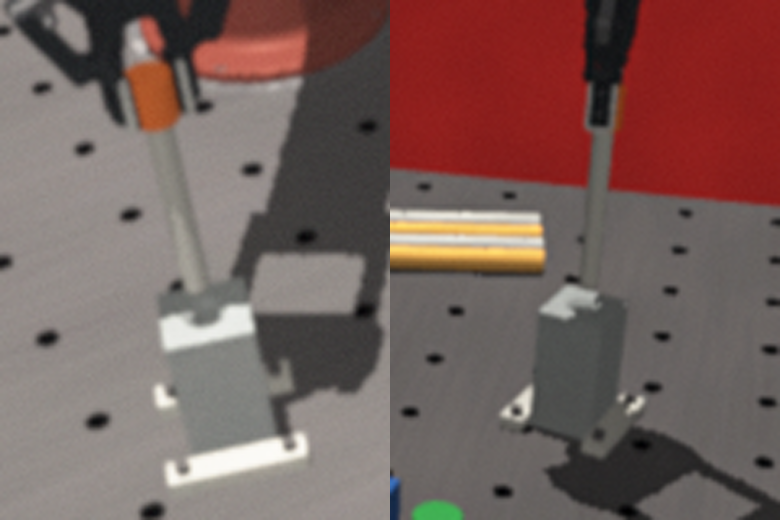

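The rod hangs vertical over the bore in both views, with its foot at about z 0.127 and sideways error of about 1.5 mm. I'll ease it into the mouth, to about 14 mm deep.

```bash
python3 -m pendant '[{"dx":0.001,"dy":0,"dz":0.008,"wx":0,"wy":0,"wz":0,"hand":-1},{"dx":0.001,"dy":0,"dz":0.014,"wx":0,"wy":0,"wz":0,"hand":-1},{"dx":0.001,"dy":0,"dz":0.018,"wx":0,"wy":0,"wz":0,"hand":-1},{"dx":0.001,"dy":0,"dz":0.021,"wx":0,"wy":0,"wz":0,"hand":-1},{"dx":0.001,"dy":0,"dz":0.023,"wx":0,"wy":0,"wz":0,"hand":-1},{"dx":0.001,"dy":0,"dz":0.023,"wx":0,"wy":0,"wz":0,"hand":-1}]'
python3 -m pendant '[{"dx":0,"dy":0,"dz":0.003,"wx":0,"wy":0,"wz":0,"hand":-1},{"dx":0,"dy":0,"dz":0.003,"wx":0,"wy":0,"wz":0,"hand":-1}]'
```

```text
time: 5.72
tool_pos: [0.4634, -0.2263, 0.2446]
tool_rot: [-0.0, 1.0, 0.001, -0.0]
contact_force: [-0.3, 0.2, -1.0]
gripper_width: 0.308
time: 5.88
tool_pos: [0.4634, -0.2265, 0.2419]
tool_rot: [-0.0, 1.0, 0.0, -0.0]
contact_force: [-0.4, 0.1, -2.4]
gripper_width: 0.313
```

```bash
python3 -m pendant '[{"dx":0,"dy":0,"dz":0.003,"wx":0,"wy":0,"wz":0,"hand":-1},{"dx":0,"dy":0,"dz":0.006,"wx":0,"wy":0,"wz":0,"hand":-1},{"dx":0,"dy":0,"dz":0.006,"wx":0,"wy":0,"wz":0,"hand":-1}]'
python3 -m pendant '[{"dx":0,"dy":0,"dz":0.002,"wx":0,"wy":0,"wz":0,"hand":-1},{"dx":0,"dy":0,"dz":0.004,"wx":0,"wy":0,"wz":0,"hand":-1},{"dx":0,"dy":0,"dz":0.004,"wx":0,"wy":0,"wz":0,"hand":-1}]'
```

```text
time: 6.13
tool_pos: [0.4632, -0.2265, 0.2355]
tool_rot: [-0.0, 1.0, 0.0, -0.001]
contact_force: [-0.1, 0.7, -1.7]
gripper_width: 0.311
time: 6.38
tool_pos: [0.4633, -0.2265, 0.2318]
tool_rot: [-0.0, 1.0, 0.0, -0.0]
contact_force: [0.2, 0.0, -1.0]
gripper_width: 0.309
```

```bash
python3 -m pendant '[{"dx":0,"dy":0,"dz":0.003,"wx":0,"wy":0,"wz":0,"hand":-1},{"dx":0,"dy":0,"dz":0.005,"wx":0,"wy":0,"wz":0,"hand":-1},{"dx":0,"dy":0,"dz":0.005,"wx":0,"wy":0,"wz":0,"hand":-1}]'
```

```text
time: 6.63
tool_pos: [0.4633, -0.2264, 0.2266]
tool_rot: [-0.0, 1.0, 0.0, -0.0]
contact_force: [0.6, -0.4, -1.0]
gripper_width: 0.307
```

```bash
python3 -m pendant '[{"dx":0,"dy":0,"dz":0.003,"wx":0,"wy":0,"wz":0,"hand":-1},{"dx":0,"dy":0,"dz":0.005,"wx":0,"wy":0,"wz":0,"hand":-1},{"dx":0,"dy":0,"dz":0.005,"wx":0,"wy":0,"wz":0,"hand":-1}]'
```

```text
time: 6.88
tool_pos: [0.4632, -0.2264, 0.2216]
tool_rot: [-0.0, 1.0, 0.0, -0.0]
contact_force: [-0.1, -0.3, -2.1]
gripper_width: 0.309
```

```bash
python3 -m pendant '[{"dx":0,"dy":0,"dz":0.003,"wx":0,"wy":0,"wz":0,"hand":-1},{"dx":0,"dy":0,"dz":0.005,"wx":0,"wy":0,"wz":0,"hand":-1},{"dx":0,"dy":0,"dz":0.005,"wx":0,"wy":0,"wz":0,"hand":-1}]'
```

```text
time: 7.13
tool_pos: [0.4633, -0.2265, 0.2166]
tool_rot: [-0.0, 1.0, 0.0, -0.0]
contact_force: [-0.6, 0.7, -1.6]
gripper_width: 0.309
```

```bash
python3 -m pendant '[{"dx":0,"dy":0,"dz":0.003,"wx":0,"wy":0,"wz":0,"hand":-1},{"dx":0,"dy":0,"dz":0.005,"wx":0,"wy":0,"wz":0,"hand":-1},{"dx":0,"dy":0,"dz":0.005,"wx":0,"wy":0,"wz":0,"hand":-1}]'
```

```text
time: 7.38
tool_pos: [0.4632, -0.2264, 0.2116]
tool_rot: [-0.0, 1.0, 0.0, -0.0]
contact_force: [0.5, 0.3, -2.1]
gripper_width: 0.313
```

```bash
python3 -m pendant '[{"dx":0,"dy":0,"dz":0.003,"wx":0,"wy":0,"wz":0,"hand":-1},{"dx":0,"dy":0,"dz":0.005,"wx":0,"wy":0,"wz":0,"hand":-1},{"dx":0,"dy":0,"dz":0.005,"wx":0,"wy":0,"wz":0,"hand":-1}]'
```

```text
time: 7.63
tool_pos: [0.4632, -0.2264, 0.2066]
tool_rot: [-0.0, 1.0, 0.0, -0.0]
contact_force: [-0.4, 0.3, -1.3]
gripper_width: 0.305
```

```bash
python3 -m pendant '[{"dx":0,"dy":0,"dz":0.003,"wx":0,"wy":0,"wz":0,"hand":-1},{"dx":0,"dy":0,"dz":0.005,"wx":0,"wy":0,"wz":0,"hand":-1},{"dx":0,"dy":0,"dz":0.005,"wx":0,"wy":0,"wz":0,"hand":-1}]'
```

```text
time: 7.88
tool_pos: [0.464, -0.2268, 0.2035]
tool_rot: [0.0, 1.0, 0.0, 0.001]
contact_force: [0.0, 1.5, 3.7]
gripper_width: 0.311
```

```bash
python3 -m pendant '[{"dx":0,"dy":0,"dz":0.003,"wx":0,"wy":0,"wz":0,"hand":-1},{"dx":0,"dy":0,"dz":0.005,"wx":0,"wy":0,"wz":0,"hand":-1},{"dx":0,"dy":0,"dz":0.005,"wx":0,"wy":0,"wz":0,"hand":-1}]'
```

```text
time: 8.13
tool_pos: [0.464, -0.2269, 0.1983]
tool_rot: [0.0, 1.0, 0.0, 0.001]
contact_force: [-1.3, 0.7, 4.4]
gripper_width: 0.307
```

The plug was met at about TCP z 0.205, a foot depth of about 45 mm, and it slides at about 6 N. The arm is soft (about 3 N/mm), so 3 mm steps are safe.

```bash
python3 -m pendant '[{"dx":0,"dy":0,"dz":0.002,"wx":0,"wy":0,"wz":0,"hand":-1},{"dx":0,"dy":0,"dz":0.004,"wx":0,"wy":0,"wz":0,"hand":-1},{"dx":0,"dy":0,"dz":0.004,"wx":0,"wy":0,"wz":0,"hand":-1}]'
```

```text
time: 8.38
tool_pos: [0.4639, -0.2269, 0.1942]
tool_rot: [0.0, 1.0, 0.0, 0.001]
contact_force: [-0.1, 0.8, 5.0]
gripper_width: 0.309
```

```bash
python3 -m pendant '[{"dx":0,"dy":0,"dz":0.002,"wx":0,"wy":0,"wz":0,"hand":-1},{"dx":0,"dy":0,"dz":0.003,"wx":0,"wy":0,"wz":0,"hand":-1},{"dx":0,"dy":0,"dz":0.003,"wx":0,"wy":0,"wz":0,"hand":-1}]'
```

```text
time: 8.63
tool_pos: [0.4639, -0.2269, 0.1912]
tool_rot: [0.0, 1.0, 0.0, 0.001]
contact_force: [-1.5, 1.1, 5.9]
gripper_width: 0.308
```

```bash
python3 -m pendant '[{"dx":0,"dy":0,"dz":0.001,"wx":0,"wy":0,"wz":0,"hand":-1},{"dx":0,"dy":0,"dz":0.002,"wx":0,"wy":0,"wz":0,"hand":-1},{"dx":0,"dy":0,"dz":0.002,"wx":0,"wy":0,"wz":0,"hand":-1}]'
```

```text
time: 8.88
tool_pos: [0.4639, -0.2269, 0.1893]
tool_rot: [0.0, 1.0, 0.0, 0.001]
contact_force: [-0.4, 0.9, 4.8]
gripper_width: 0.308
```

```bash
python3 -m pendant '[{"dx":0,"dy":0,"dz":0.001,"wx":0,"wy":0,"wz":0,"hand":-1},{"dx":0,"dy":0,"dz":0.002,"wx":0,"wy":0,"wz":0,"hand":-1},{"dx":0,"dy":0,"dz":0.002,"wx":0,"wy":0,"wz":0,"hand":-1}]'
```

```text
time: 9.13
tool_pos: [0.4639, -0.2269, 0.1872]
tool_rot: [0.0, 1.0, 0.0, 0.001]
contact_force: [-0.5, 0.4, 4.4]
gripper_width: 0.31
```

```bash
python3 -m pendant '[{"dx":0,"dy":0,"dz":0.001,"wx":0,"wy":0,"wz":0,"hand":-1},{"dx":0,"dy":0,"dz":0.002,"wx":0,"wy":0,"wz":0,"hand":-1},{"dx":0,"dy":0,"dz":0.002,"wx":0,"wy":0,"wz":0,"hand":-1}]'
```

```text
time: 9.38
tool_pos: [0.4639, -0.2269, 0.1852]
tool_rot: [0.0, 1.0, 0.0, 0.001]
contact_force: [-0.4, 0.7, 4.8]
gripper_width: 0.314
```

```bash
python3 -m pendant '[{"dx":0,"dy":0,"dz":0.001,"wx":0,"wy":0,"wz":0,"hand":-1},{"dx":0,"dy":0,"dz":0.002,"wx":0,"wy":0,"wz":0,"hand":-1},{"dx":0,"dy":0,"dz":0.002,"wx":0,"wy":0,"wz":0,"hand":-1}]'
```

```text
time: 9.63
tool_pos: [0.4639, -0.2269, 0.1832]
tool_rot: [0.0, 1.0, 0.0, 0.001]
contact_force: [-0.4, 0.7, 4.8]
gripper_width: 0.31
```

```bash
python3 -m pendant '[{"dx":0,"dy":0,"dz":0.001,"wx":0,"wy":0,"wz":0,"hand":-1},{"dx":0,"dy":0,"dz":0.002,"wx":0,"wy":0,"wz":0,"hand":-1},{"dx":0,"dy":0,"dz":0.002,"wx":0,"wy":0,"wz":0,"hand":-1}]'
```

```text
time: 9.88
tool_pos: [0.4639, -0.2269, 0.1812]
tool_rot: [0.0, 1.0, 0.0, 0.001]
contact_force: [-0.2, 0.5, 4.7]
gripper_width: 0.309
```

```bash
python3 -m pendant '[{"dx":0,"dy":0,"dz":0.001,"wx":0,"wy":0,"wz":0,"hand":-1},{"dx":0,"dy":0,"dz":0.002,"wx":0,"wy":0,"wz":0,"hand":-1},{"dx":0,"dy":0,"dz":0.002,"wx":0,"wy":0,"wz":0,"hand":-1}]'
```

```text
time: 10.13
tool_pos: [0.4642, -0.2269, 0.1798]
tool_rot: [0.0, 1.0, 0.0, 0.001]
contact_force: [-0.6, 1.5, 6.9]
gripper_width: 0.307
```

The force is rising and the motion lags, so this may be the floor.

```bash
python3 -m pendant '[{"dx":0,"dy":0,"dz":0.001,"wx":0,"wy":0,"wz":0,"hand":-1},{"dx":0,"dy":0,"dz":0.002,"wx":0,"wy":0,"wz":0,"hand":-1},{"dx":0,"dy":0,"dz":0.002,"wx":0,"wy":0,"wz":0,"hand":-1}]'
```

```text
time: 10.38
tool_pos: [0.4647, -0.2271, 0.1793]
tool_rot: [0.001, 1.0, 0.0, 0.002]
contact_force: [-1.4, 1.6, 11.3]
gripper_width: 0.312
```

The TCP moved 0.5 mm for +4.4 N, which matches the plug's rubber stiffness on a hard floor. One more small press to confirm.

```bash
python3 -m pendant '[{"dx":0,"dy":0,"dz":0.001,"wx":0,"wy":0,"wz":0,"hand":-1},{"dx":0,"dy":0,"dz":0.0015,"wx":0,"wy":0,"wz":0,"hand":-1},{"dx":0,"dy":0,"dz":0.0015,"wx":0,"wy":0,"wz":0,"hand":-1},{"dx":0,"dy":0,"dz":0.0015,"wx":0,"wy":0,"wz":0,"hand":-1}]'
```

```text
time: 10.72
tool_pos: [0.4651, -0.2272, 0.1789]
tool_rot: [0.001, 1.0, 0.0, 0.002]
contact_force: [-1.8, 2.8, 14.9]
gripper_width: 0.308
```

The plug has travelled about 26 mm and about 16 N no longer moves it, so the rod is bottomed. I'll unload, let go and back off straight up.

```bash
python3 -m pendant '[{"dx":0,"dy":0,"dz":-0.002,"wx":0,"wy":0,"wz":0,"hand":-1},{"dx":0,"dy":0,"dz":-0.004,"wx":0,"wy":0,"wz":0,"hand":-1},{"dx":0,"dy":0,"dz":-0.004,"wx":0,"wy":0,"wz":0,"hand":-1}]'
python3 -m pendant '[{"dx":0,"dy":0,"dz":0,"wx":0,"wy":0,"wz":0,"hand":1},{"dx":0,"dy":0,"dz":0,"wx":0,"wy":0,"wz":0,"hand":1},{"dx":0,"dy":0,"dz":0,"wx":0,"wy":0,"wz":0,"hand":1},{"dx":0,"dy":0,"dz":0,"wx":0,"wy":0,"wz":0,"hand":1},{"dx":0,"dy":0,"dz":0,"wx":0,"wy":0,"wz":0,"hand":1},{"dx":0,"dy":0,"dz":0,"wx":0,"wy":0,"wz":0,"hand":1},{"dx":0,"dy":0,"dz":-0.02,"wx":0,"wy":0,"wz":0,"hand":1},{"dx":0,"dy":0,"dz":-0.04,"wx":0,"wy":0,"wz":0,"hand":1},{"dx":0,"dy":0,"dz":-0.08,"wx":0,"wy":0,"wz":0,"hand":1},{"dx":0,"dy":0,"dz":-0.115,"wx":0,"wy":0,"wz":0,"hand":1},{"dx":0,"dy":0,"dz":-0.115,"wx":0,"wy":0,"wz":0,"hand":1},{"dx":0,"dy":0,"dz":-0.115,"wx":0,"wy":0,"wz":0,"hand":1}]'
python3 - <<'E'
from h import *
ims=[]
for n in ('scene','side','wrist'):
    img,d,c,T=grab(n); W=world(d,c,T,n=='wrist'); print(n); tops(img,W); ims.append(img)
save('s4',cv2.resize(np.hstack([ims[1][120:360,250:490],ims[0][150:390,80:320]]),None,fx=1.6,fy=1.6))
print(st()[1])
E
```

```text
time: 10.97
tool_pos: [0.4639, -0.2269, 0.1797]
tool_rot: [0.0, 1.0, 0.0, 0.001]
contact_force: [-0.7, 0.3, 6.0]
gripper_width: 0.311
time: 11.97
tool_pos: [0.4647, -0.2274, 0.2973]
tool_rot: [0.002, 1.0, 0.0, 0.003]
contact_force: [-0.6, -0.5, -0.8]
gripper_width: 1.001
scene
orange [125, 214, 15, 20, 220] z 0.2091 mid [ 0.4638 -0.2289  0.2092] circ [ 0.4638 -0.2272] ext [0.029 0.025 0.008]
orange [289, 220, 20, 25, 314] z 0.2275 mid [0.6886 0.0239 0.2283] circ [0.6862 0.0233] ext [0.031 0.036 0.013]
green [495, 43, 17, 15, 77] z 0.1319 mid [0.2041 1.142  0.133 ] circ [0.2032 1.142 ] ext [0.012 0.076 0.014]
green [481, 49, 15, 15, 76] z 0.1328 mid [0.2057 1.0686 0.1342] circ [0.2057 1.0686] ext [0.019 0.057 0.013]
green [307, 170, 13, 16, 158] z 0.1739 mid [0.5005 0.1859 0.175 ] circ [0.5005 0.1856] ext [0.031 0.027 0.009]
side
orange [398, 157, 11, 15, 142] z 0.2096 mid [ 0.4614 -0.2241  0.2088] circ [ 0.4605 -0.2243] ext [0.024 0.03  0.006]
orange [282, 179, 17, 25, 368] z 0.2329 mid [0.682  0.0296 0.2317] circ [0.683  0.0297] ext [0.037 0.039 0.006]
green [348, 253, 15, 20, 259] z 0.1756 mid [0.4969 0.1908 0.1749] circ [0.4965 0.1909] ext [0.028 0.029 0.005]
wrist
orange [0, 0, 31, 13, 323] z 0.2127 mid [0.6651 0.0233 0.2153] circ [0.6653 0.0233] ext [0.005 0.017 0.015]
orange [298, 220, 42, 52, 1536] z 0.2106 mid [ 0.4609 -0.2263  0.2099] circ [ 0.461  -0.2265] ext [0.028 0.027 0.006]
[ 0.46295617 -0.22624177  0.29211107]
```

View pics/s4.png

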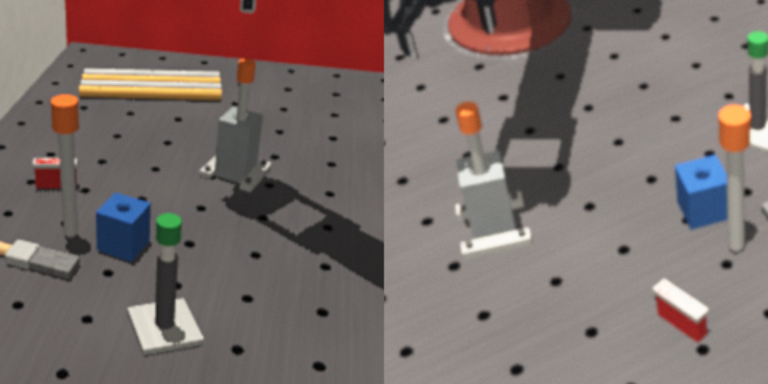

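The picture shows the rod standing in the socket, with its head at (245,70) in the left view and (468,117) in the right. The bystanders have not moved. The rod top measures about 0.210 and the rest top about 0.1755. Now to the rest at (0.4975, 0.1885).

```bash
python3 -m pendant '[{"dx":0.034,"dy":-0.415,"dz":0,"wx":0,"wy":0,"wz":0,"hand":1},{"dx":0.034,"dy":-0.415,"dz":0,"wx":0,"wy":0,"wz":0,"hand":1},{"dx":0.034,"dy":-0.415,"dz":0,"wx":0,"wy":0,"wz":0,"hand":1},{"dx":0.034,"dy":-0.415,"dz":0,"wx":0,"wy":0,"wz":0,"hand":1},{"dx":0.034,"dy":-0.415,"dz":0,"wx":0,"wy":0,"wz":0,"hand":1},{"dx":0.034,"dy":-0.415,"dz":0,"wx":0,"wy":0,"wz":0,"hand":1},{"dx":0.034,"dy":-0.415,"dz":0,"wx":0,"wy":0,"wz":0,"hand":1},{"dx":0.034,"dy":-0.415,"dz":0,"wx":0,"wy":0,"wz":0,"hand":1},{"dx":0.034,"dy":-0.415,"dz":0,"wx":0,"wy":0,"wz":0,"hand":1},{"dx":0.034,"dy":-0.415,"dz":0,"wx":0,"wy":0,"wz":0,"hand":1},{"dx":0.034,"dy":-0.415,"dz":0,"wx":0,"wy":0,"wz":0,"hand":1},{"dx":0.034,"dy":-0.415,"dz":0,"wx":0,"wy":0,"wz":0,"hand":1},{"dx":0.034,"dy":-0.415,"dz":0,"wx":0,"wy":0,"wz":0,"hand":1},{"dx":0.034,"dy":-0.415,"dz":0,"wx":0,"wy":0,"wz":0,"hand":1}]'
python3 - <<'E'
from h import *
img,d,c,T=grab('wrist'); W=world(d,c,T,True); tops(img,W); s,p,M=st(); print(p.round(4),M.round(3).tolist())
E
```

```text
time: 13.28
tool_pos: [0.4969, 0.1874, 0.2927]
tool_rot: [0.0, 1.0, -0.0, -0.001]
contact_force: [-0.2, -0.3, -0.8]
gripper_width: 0.998
orange [516, 0, 70, 23, 913] z 0.227 mid [0.6665 0.0281 0.2277] circ [0.6696 0.0281] ext [0.007 0.029 0.015]
green [297, 206, 40, 46, 1460] z 0.1761 mid [0.4975 0.1889 0.1754] circ [0.4974 0.1889] ext [0.029 0.029 0.005]
[0.4971 0.1872 0.2931] [[1.0, -0.001, -0.001], [-0.001, -1.0, -0.0], [-0.001, 0.0, -1.0]]
```

```bash
python3 -m pendant '[{"dx":0,"dy":-0.0015,"dz":0.04,"wx":0,"wy":0,"wz":0,"hand":1},{"dx":0,"dy":-0.0015,"dz":0.08,"wx":0,"wy":0,"wz":0,"hand":1},{"dx":0,"dy":-0.0015,"dz":0.11,"wx":0,"wy":0,"wz":0,"hand":1},{"dx":0,"dy":-0.0015,"dz":0.135,"wx":0,"wy":0,"wz":0,"hand":1},{"dx":0,"dy":-0.0015,"dz":0.15,"wx":0,"wy":0,"wz":0,"hand":1},{"dx":0,"dy":-0.0015,"dz":0.15,"wx":0,"wy":0,"wz":0,"hand":1},{"dx":0,"dy":-0.0015,"dz":0.15,"wx":0,"wy":0,"wz":0,"hand":-1},{"dx":0,"dy":-0.0015,"dz":0.15,"wx":0,"wy":0,"wz":0,"hand":-1},{"dx":0,"dy":-0.0015,"dz":0.15,"wx":0,"wy":0,"wz":0,"hand":-1},{"dx":0,"dy":-0.0015,"dz":0.15,"wx":0,"wy":0,"wz":0,"hand":-1},{"dx":0,"dy":-0.0015,"dz":0.15,"wx":0,"wy":0,"wz":0,"hand":-1},{"dx":0,"dy":-0.0015,"dz":0.15,"wx":0,"wy":0,"wz":0,"hand":-1},{"dx":0,"dy":-0.0015,"dz":0.15,"wx":0,"wy":0,"wz":0,"hand":-1},{"dx":0,"dy":-0.0015,"dz":0.15,"wx":0,"wy":0,"wz":0,"hand":-1}]'
```

```text
time: 14.5
tool_pos: [0.4982, 0.1892, 0.1453]
tool_rot: [0.001, 1.0, 0.0, 0.001]
contact_force: [0.7, -5.7, 4.1]
gripper_width: 0.336
```

```bash
python3 -m pendant '[{"dx":0,"dy":0,"dz":-0.006,"wx":0,"wy":0,"wz":0,"hand":-1},{"dx":0,"dy":0,"dz":-0.012,"wx":0,"wy":0,"wz":0,"hand":-1},{"dx":0,"dy":0,"dz":-0.018,"wx":0,"wy":0,"wz":0,"hand":-1},{"dx":0,"dy":0,"dz":-0.024,"wx":0,"wy":0,"wz":0,"hand":-1},{"dx":0,"dy":0,"dz":-0.030,"wx":0,"wy":0,"wz":0,"hand":-1},{"dx":0,"dy":0,"dz":-0.035,"wx":0,"wy":0,"wz":0,"hand":-1},{"dx":0,"dy":0,"dz":-0.035,"wx":0,"wy":0,"wz":0,"hand":-1},{"dx":0,"dy":0,"dz":-0.035,"wx":0,"wy":0,"wz":0,"hand":-1}]'
python3 - <<'E'
from h import *
for n in ('scene','side','wrist'):
    img,d,c,T=grab(n); W=world(d,c,T,n=='wrist'); print(n); tops(img,W)
s,p,M=st(); print(p.round(4),s['contact_force'])
E
```

```text
time: 15.17
tool_pos: [0.4981, 0.1892, 0.1786]
tool_rot: [0.001, 1.0, 0.0, 0.001]
contact_force: [3.9, -3.5, -2.0]
gripper_width: 0.334
scene
orange [125, 217, 15, 17, 162] z 0.206 mid [ 0.468  -0.2289  0.2064] circ [ 0.4648 -0.229 ] ext [0.019 0.025 0.01 ]
orange [289, 216, 20, 29, 330] z 0.2293 mid [0.6836 0.0251 0.2288] circ [0.6843 0.0257] ext [0.039 0.039 0.011]
green [484, 43, 29, 19, 138] z 0.1323 mid [0.2027 1.1183 0.1336] circ [0.2017 1.1183] ext [0.018 0.132 0.014]
green [311, 158, 10, 16, 121] z 0.2072 mid [0.5017 0.1894 0.2067] circ [0.5029 0.1891] ext [0.023 0.024 0.006]
side
orange [398, 157, 12, 15, 146] z 0.2094 mid [ 0.4609 -0.2225  0.2087] circ [ 0.4612 -0.2225] ext [0.026 0.026 0.007]
orange [282, 179, 17, 25, 366] z 0.2329 mid [0.6812 0.0288 0.2321] circ [0.6826 0.0289] ext [0.036 0.04  0.006]
wrist
green [279, 284, 81, 97, 6254] z 0.2088 mid [0.4971 0.1889 0.2082] circ [0.497  0.1894] ext [0.031 0.029 0.006]
[0.4981 0.1892 0.1786] [ 3.34670538 -5.11656362 -2.47526206]
```

```bash
python3 -m pendant '[{"dx":0,"dy":0,"dz":-0.001,"wx":0,"wy":0,"wz":0,"hand":-1},{"dx":0,"dy":0,"dz":-0.001,"wx":0,"wy":0,"wz":0,"hand":-1},{"dx":0,"dy":0,"dz":-0.001,"wx":0,"wy":0,"wz":0,"hand":-1},{"dx":0,"dy":0,"dz":-0.001,"wx":0,"wy":0,"wz":0,"hand":-1}]'
python3 -m pendant '[{"dx":0,"dy":0,"dz":0,"wx":0,"wy":0,"wz":0,"hand":1},{"dx":0,"dy":0,"dz":0,"wx":0,"wy":0,"wz":0,"hand":1},{"dx":0,"dy":0,"dz":0,"wx":0,"wy":0,"wz":0,"hand":1},{"dx":0,"dy":0,"dz":0,"wx":0,"wy":0,"wz":0,"hand":1},{"dx":0,"dy":0,"dz":0,"wx":0,"wy":0,"wz":0,"hand":1},{"dx":0,"dy":0,"dz":0,"wx":0,"wy":0,"wz":0,"hand":1},{"dx":0,"dy":0,"dz":-0.03,"wx":0,"wy":0,"wz":0,"hand":1},{"dx":0,"dy":0,"dz":-0.07,"wx":0,"wy":0,"wz":0,"hand":1},{"dx":0,"dy":0,"dz":-0.11,"wx":0,"wy":0,"wz":0,"hand":1},{"dx":0,"dy":0,"dz":-0.115,"wx":0,"wy":0,"wz":0,"hand":1},{"dx":0,"dy":0,"dz":-0.115,"wx":0,"wy":0,"wz":0,"hand":1}]'
python3 - <<'E'
from h import *
for n in ('wrist','side','side','side','scene','scene','wrist'):
    img,d,c,T=grab(n); W=world(d,c,T,n=='wrist'); print(n); tops(img,W)
    # median of top-face pixels around each head (upper pixels of blob)
    for nm,(x,y) in dict(rod=(.462,-.2265),rest=(.4975,.189)).items():
        m=(np.hypot(W[...,0]-x,W[...,1]-y)<.010)&(W[...,2]>.203)&(W[...,2]<.22)
        if m.sum()>5: print('   top',nm,m.sum(),np.median(W[m][:,2]).round(4))
    if n=='side': save('s5',cv2.resize(img[120:360,250:490],None,fx=2.4,fy=2.4))
E
```

```text
time: 15.65
tool_pos: [0.4981, 0.1892, 0.1789]
tool_rot: [0.001, 1.0, 0.0, 0.001]
contact_force: [5.8, -3.3, -5.5]
gripper_width: 0.336
time: 16.57
tool_pos: [0.499, 0.1904, 0.2998]
tool_rot: [-0.001, 1.0, 0.0, 0.004]
contact_force: [-0.7, 0.8, -0.6]
gripper_width: 0.998
wrist
orange [514, 0, 65, 31, 1139] z 0.2278 mid [0.669  0.0307 0.228 ] circ [0.6709 0.0306] ext [0.012 0.028 0.014]
green [300, 218, 44, 51, 1765] z 0.2092 mid [0.4974 0.1888 0.2086] circ [0.4972 0.1886] ext [0.03  0.029 0.006]
   top rest 675 0.2093
side
orange [398, 156, 12, 16, 148] z 0.2096 mid [ 0.4609 -0.2238  0.2089] circ [ 0.4605 -0.2241] ext [0.027 0.033 0.006]
orange [282, 179, 17, 25, 368] z 0.2328 mid [0.6813 0.0289 0.2319] circ [0.6819 0.0291] ext [0.036 0.038 0.006]
green [349, 239, 15, 20, 251] z 0.2085 mid [0.4963 0.1916 0.2076] circ [0.4973 0.1913] ext [0.026 0.027 0.006]
   top rod 19 0.2099
   top rest 53 0.2086
side
orange [398, 157, 12, 15, 148] z 0.2095 mid [ 0.4603 -0.2227  0.2091] circ [ 0.4599 -0.2236] ext [0.026 0.028 0.007]
orange [282, 179, 17, 25, 368] z 0.2328 mid [0.6819 0.0278 0.2317]
[... 1130 characters left out ...]
d [0.6843 0.0248 0.2285] circ [0.6849 0.0265] ext [0.041 0.039 0.011]
orange [125, 218, 15, 16, 161] z 0.2053 mid [ 0.467  -0.2298  0.206 ] circ [ 0.4649 -0.2293] ext [0.02  0.024 0.01 ]
green [483, 42, 30, 19, 152] z 0.1327 mid [0.2057 1.1195 0.134 ] circ [0.2025 1.1195] ext [0.013 0.138 0.013]
green [308, 159, 11, 15, 148] z 0.207 mid [0.5008 0.1848 0.2073] circ [0.5004 0.185 ] ext [0.025 0.024 0.008]
   top rod 54 0.2094
   top rest 39 0.2075
wrist
orange [519, 0, 66, 23, 909] z 0.2267 mid [0.6661 0.0293 0.2277] circ [0.6681 0.0293] ext [0.007 0.025 0.015]
green [298, 215, 45, 53, 1886] z 0.2092 mid [0.4973 0.1889 0.2087] circ [0.4974 0.189 ] ext [0.03  0.028 0.006]
   top rest 722 0.2092
```

View pics/s5.png

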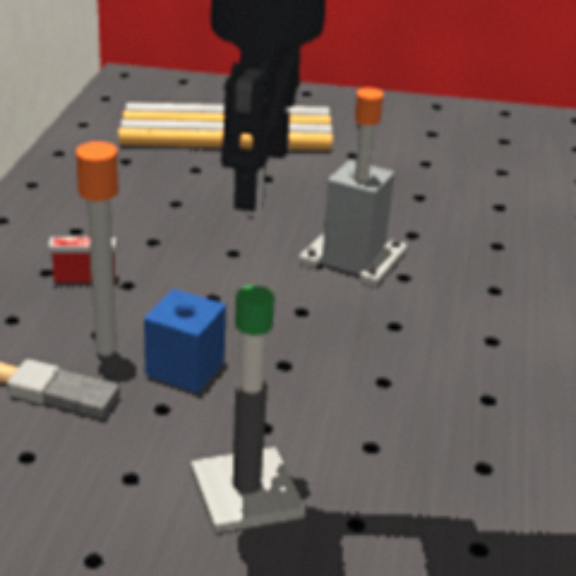

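The side camera puts the rest top 1.0–1.4 mm below the rod top, the wrist camera about 1.4 mm and the scene camera about 2 mm, all within 3.5 mm. The picture shows both heads standing free, with the gripper clear above. I'm handing it in.

```bash
python3 -c "
from plant import job; print(job.job_done())"
```

```text
the job is handed in; nothing more can be done
None
```

The rod is in the socket, released and standing upright, and the green rest is raised to about its height. I handed the job in at about 17 s of the 72 s; no verdict is reported.

- **Rod:** I took the smaller orange-headed rod from the blue stand and slid it down the bore slowly. The plug began to move at about 45 mm depth. After about 26 mm of travel, a push of about 16 N moved it no further. The rod's foot then sat about 70 mm below the mouth. I never read more than about 16 N of push.
- **Rest:** I pulled the green head up about 33 mm and let go. The rod top measures about 0.2098 m and the rest top 0.2086–0.2092 m. The side camera shows the rest about 1.2 mm low and the wrist camera about 1.4 mm, inside the 3.5 mm limit.
- **Disagreement:** The scene camera makes the rest about 2 mm low and is the noisier view. I left the small offset rather than grip the rest again.
- **Refused move:** My first move call was refused because its rows did not have every key, and nothing moved.
- **Clear of everything:** In the last picture the gripper is clear above the rest. The magnet and the brush are where they were; the jar is outside that crop, and I did not go near it.

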